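# Empty the pail of turned balls into the sorting tray

## Task

Lift the steel pail of wooden balls by its bail, stand it on the cast-iron block with its tipping lug facing away from the plywood tray, and let go. Then take it by the lug on its bottom rim and tip all three balls out into the tray, stand the empty pail upright on the block again and let go. Leave the hammer, the glue bottle and the try square where they are.

Things in the scene. Friction and masses are not known exactly. Their poses are not given: they have to be found in the camera images.
- pail_center (a point): Open, flared round pail of bare steel, 120 mm high, outer radius 50 mm at the bottom and 65 mm at the mouth (68 mm over the rolled rim), wall 3 mm, inner floor 6 mm up; about 0.5 kg. The point lies on its axis, half-way up (60 mm above the underside). z points from bottom to mouth; the tipping lug is on the -x side, the bail's pivots are on the +y and -y sides. It starts upright on the bench.
- bail: The pail's wire bail: a half loop of 5 mm wire, with a round wooden grip at its top. The origin is on the pivot axis, at the middle of the pail, 108 mm above the pail's underside; z points from there to the wooden grip. It swings about its y axis (the pail's y) up to 1.1 rad either way, rubs lightly (0.025 N m) and stays where it is left; it may start leaning up to 0.45 rad.
- bail_grip (a point): Centre of the bail's wooden grip, a cylinder of 18 mm diameter and 60 mm length along the bail's y axis, 85 mm from the pivot axis: pinch it across, from above; the pail hangs below it.
- lug: The tipping lug, fixed to the pail's bottom rim. This is its frame, the same as the frame of the pail's underside: origin at the centre of the pail's underside, axes as the pail's.
- lug_grip (a point): Centre of the lug's cross-bar: 20 mm diameter, 40 mm long along the pail's y axis, 82 mm behind the pail's axis (-x), 26 mm above its underside, on two 6 mm arms. Axes as the pail's. Pinch it by its flat ends, hand leaning back from the pail about 45 degrees to clear the flared wall. Gripped hard it holds the pail's angle; held lightly the pail turns about it by its own weight.
- pail: The pail itself, with bail and lug: origin at the centre of its underside, axes as pail_center.
- block_top (a point): Centre of the flat top of the fixed dark cast-iron block, 130 mm (x) by 150 mm (y), 50 mm high, top 50 mm above the bench. Its x axis points towards the tray. With the pail at its centre and the lug at -x, the lug overhangs the block's edge.
- tray_in (a point): Centre of the inner floor of the fixed plywood tray, about 6 mm above the bench; the tray is 220 mm (x) by 210 mm (y) outside, 50 mm high, walls 6 mm; axes parallel to the block's. It stands next to the block's +x edge, with a gap of 3 to 9 mm, shifted sideways by up to 20 mm.
- ball1_center (a point): Centre of one of three alike turned wooden balls, 38 mm in diameter, 22 g, lying at first in the pail.
- ball2_center (a point): Centre of one of three alike turned wooden balls, 38 mm in diameter, 22 g, lying at first in the pail.
- ball3_center (a point): Centre of one of three alike turned wooden balls, 38 mm in diameter, 22 g, lying at first in the pail.
- hammer: Bystander: steel-headed hammer with wooden handle, 260 mm long, lying flat beyond the block. Origin under its middle.
- glue: Bystander: white plastic glue bottle, 56 mm in diameter, 150 mm high, standing. Origin at its underside.
- square: Bystander: carpenter's try square lying flat, 110 mm dark wooden stock (20 mm high) and 160 mm steel blade. Origin under the middle of the stock.

How it is judged:
On the way, in this order (a step that is already met when the one before it is completed fails the run):
1. the pail is lifted off the bench by its bail (height (world z) of pail_center above 0.085 m and contact force between the fingers and bail above 0.5 N), for 0.2 s.
2. the pail with the balls in it stands upright on the block, lug away from the tray, and is let go (angle between pail_center's own z axis and vertical below 0.12 rad and z of pail_center in the frame of block_top between 0.05 and 0.07 m and x of pail_center in the frame of block_top between -0.055 and 0.055 m and y of pail_center in the frame of block_top between -0.065 and 0.065 m and contact force between the fingers and pail below 0.3 N and x of lug_grip in the frame of block_top below -0.04 m and distance between each of ball1_center, ball2_center, ball3_center and pail_center below 0.08 m), for 0.3 s.
3. the pail is held by the lug and tipped until its mouth is at least level (angle between pail_center's own z axis and vertical above 1.45 rad and contact force between the fingers and lug above 0.5 N), for 0.1 s.
At the end, for the whole second after the job is handed in: All three balls lie in the tray (centres within its outline and lower than 45 mm above the bench); the pail stands upright (within 0.12 rad) on the block, its centre within 55 mm (block x) and 65 mm (block y) of the middle of the top, at rest and let go (angle between pail_center's own z axis and vertical below 0.12 rad and z of pail_center in the frame of block_top between 0.05 and 0.07 m and x of pail_center in the frame of block_top between -0.055 and 0.055 m and y of pail_center in the frame of block_top between -0.065 and 0.065 m and contact force between the fingers and pail below 0.3 N and linear speed of pail below 0.02 m/s and height (world z) of each of ball1_center, ball2_center, ball3_center below 0.045 m and x of ball1_center in the frame of tray_in between -0.11 and 0.11 m and y of ball1_center in the frame of tray_in between -0.105 and 0.105 m and x of ball2_center in the frame of tray_in between -0.11 and 0.11 m and y of ball2_center in the frame of tray_in between -0.105 and 0.105 m and x of ball3_center in the frame of tray_in between -0.11 and 0.11 m and y of ball3_center in the frame of tray_in between -0.105 and 0.105 m); the robot touches nothing.
It fails at once if the hammer, the glue bottle or the try square is moved by more than 30 mm (distance of any of hammer, glue, square from where it was at the start of the episode above 0.03 m).
It also fails if it takes over 61 s, if anything falls off the work surface, if the arm or the gripper's body presses on something with over 40 N, if the wrist force passes 120 N, or if a joint passes its speed limit or range.

## Robot

A 6-joint arm with a two-finger parallel gripper is mounted at the origin on the work surface. World frame = base frame: x ahead of the robot, y to its left, z up, the work surface at z = 0. Lengths are in m, angles in rad, forces in N, time in s.
With the tool pointing down it reaches from about 0.4 to 0.925 m from the base axis. Payload 3.4 kg.
Tool frame: the origin (TCP) lies on the centre line of the jaws, within the pads' length; the fingertips stand 8 mm ahead of it and the grasp point (between the pads) lies 11 mm behind it; z points along the fingers, y is the line along which they close (so a half turn about z gives the same grasp; the last joint's range is limited). The gripper opens to 85 mm and grips with 20 to 120 N. Pads are 22 mm wide; open, the fingers measure 114 mm over their backs; the gripper's body (76 mm by 85 mm) begins 54 mm behind the grasp point. The pads swing forward as they close: fully open they stand 13 mm farther back than shut.
Start: joints at [-1.196, 0.307, 1.506, -0, 1.328, -0.073], TCP at [0.249, -0.518, 0.239] pointing down, gripper open.
Joint ranges: [-3.12, 3.12], [-1.05, 2.28], [0.14, 2.33], [-1.42, 4.57], [0.1, 2.73], [-2.68, 2.68]. Speed limits (rad/s): [2.57, 2.57, 3.14, 3.14, 3.14, 3.14].

## Interface

Orientations are given as a unit quaternion [x, y, z, w].
In Python, from bench import r gives the robot as it stands.
- The arm moves only by the shell command python3 -m handwheel 'ROWS' [FORCE]. ROWS is JSON, a list of rows, each an object with "slide": the shift along the world's x, y, z in mm, a list of three; "turn": the turn about the world's z in rad; "gripper": the finger opening in mm, from 0 to 85.4. In form: [{"slide": [tx, ty, tz], "turn": turn, "gripper": gripper}, ...]. A call has 1 to 5 rows; each row is the pose to reach, as a shift and turn from the pose commanded when the call began; what a row does not reach only later rows make up. A row lasts 1/10 s, in which the tool goes at most 50 mm and 8.59 degrees, less where a joint would pass 70% of its speed; a pose out of reach is approached as far as the arm can. A call with a gripper value outside its range is refused whole. The fingers move at their own pace and stop on an object; FORCE is the grip in N (left out, the last holds). Time passes only in rows, so rows that repeat a pose let the fingers close. It gives the time, the measured TCP pose, the force, the opening and the grip force at its end, in the units of the state.
- r.get_obs(): the state, without advancing time (a new reading comes with each control period).
- r.read_camera(name): name is "scene" or "side" or "wrist"; returns a dict with "image" (400x640x3 uint8, red, green, blue), "z_map" (400x640 float32, m along the optical axis (not along the pixel's ray), 0 where there is no reading), "vertical_fov" (degrees; the focal length in pixels is half the picture's height over the tangent of half this angle, whatever the lens; pixels are square), "cx", "cy" (the principal point, pixels), "dist_coeffs" ([k1, k2, p1, p2, k3] as OpenCV has them; the pictures are not rectified), "rvec" (rotation vector, rad) and "tvec" (3), from world to camera coordinates, as OpenCV has them; the wrist camera has in their place "T_tool_cam" (4x4, takes a point from camera to tool coordinates, whose origin is the TCP and whose axes are the flange's). Camera axes: x right, y down, z forward; pixel columns grow to the right and rows downward; lengths in m; the calibration is good to about 2 mm. A picture is of the moment at which its call begins: read the wrist's pose just before it.
- r.finish_job(): hands the job in; it is judged then, once.
The state is a dict: "time_s": time; "joints": joint angles; "qvel": joint speeds; "effort": joint torques, N m; "tcp_pos": TCP position; "tcp_rot": TCP orientation; "force": force on the tool from outside, world axes, zero at the start; "ft_torque": the same for the moment, N m; "opening": opening from 0.0 (shut) to 1.0 (fully open); "grasp_force": force on a finger pad.
Only numpy, scipy, OpenCV 4.12 (cv2) and the standard library are available. Lean on these libraries where they do the work, as an engineer would, in place of code of your own. Each camera call takes 0.05 s, during which the arm holds its last target. There are 200 camera calls.

## Working session

There is one attempt and no reset: what is moved stays moved. The work goes in short steps, Python scripts to look and compute and a shell command to move; the robot and the scene stay as the last step left them, time stands still between calls to the robot, and variables do not carry over. Pictures are saved under pics/ and viewed, at most 13 in all, crops included, and the job is handed in when it is done.

```bash
mkdir -p pics; ls
cat > h.py <<'E'
from bench import r
import numpy as np, cv2
from scipy.spatial.transform import Rotation as R
def cam(n):
    o=r.get_obs(); c=r.read_camera(n); im=c["image"]; h=im.shape[0]
    f=h/2/np.tan(np.radians(c["vertical_fov"])/2)
    c["K"]=np.array([[f,0,c["cx"]],[0,f,c["cy"]],[0,0,1]]); c["d"]=np.array(c["dist_coeffs"],float)
    if "rvec" in c:
        Rm=cv2.Rodrigues(np.array(c["rvec"],float))[0]; c["R"]=Rm.T; c["o"]=-Rm.T@np.array(c["tvec"],float).ravel()
    else:
        T=np.array(c["T_tool_cam"]); Rt=R.from_quat(o["tcp_rot"]).as_matrix()
        c["R"]=Rt@T[:3,:3]; c["o"]=Rt@T[:3,3]+np.array(o["tcp_pos"])
    return c
def rays(c,uv):
    p=cv2.undistortPoints(np.array(uv,float).reshape(-1,1,2),c["K"],c["d"]).reshape(-1,2)
    return np.c_[p,np.ones(len(p))]@c["R"].T
def plane(c,uv,z):
    d=rays(c,uv); return c["o"]+d*((z-c["o"][2])/d[:,2])[:,None]
def cloud(c):
    h,w=c["z_map"].shape; v,u=np.mgrid[:h,:w]
    P=c["o"]+rays(c,np.c_[u.ravel(),v.ravel()])*c["z_map"].ravel()[:,None]
    P[c["z_map"].ravel()==0]=np.nan; return P.reshape(h,w,3)
def save(c,n): cv2.imwrite("pics/"+n,c["image"][:,:,::-1])
E
python3 - <<'E'
from h import *
a=cam("scene");b=cam("side");save(a,"a.png");save(b,"b.png")
print(a["o"],b["o"],a["R"][:,2],b["R"][:,2],r.get_obs()["tcp_rot"])
np.savez("ab.npz",pa=cloud(a),pb=cloud(b),ia=a["image"],ib=b["image"])
E
```

```text
pics
[1.39525188 0.31849727 1.13486527] [0.14523698 0.70354209 0.88880932] [-0.59673117 -0.25673328 -0.76026307] [ 0.40260453 -0.63462553 -0.6596666 ] [ 9.75041970e-01  2.22018714e-01 -1.29004311e-04 -9.11255988e-04]
```

View pics/a.png

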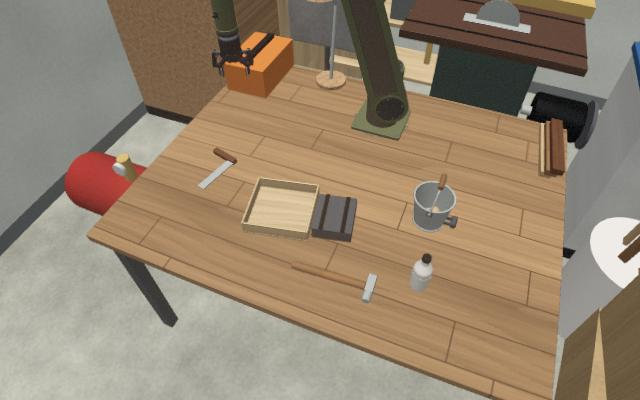

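View pics/b.png

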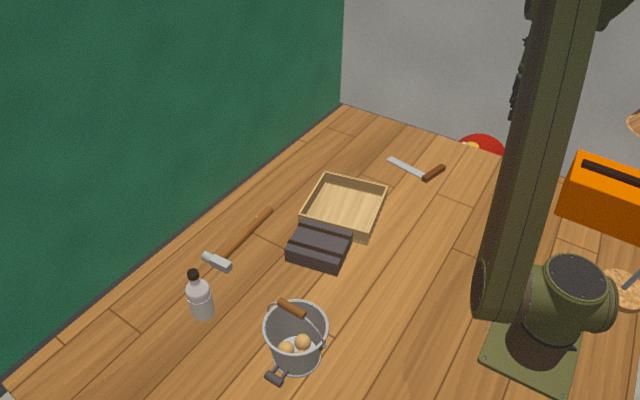

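Scene picture: pail at (435,205), lug at about (450,221), block (335,217), tray (282,208) beyond the block, hammer (340,277), glue (421,272), square (217,170). Side picture: two balls visible in the pail at (295,343), bail grip at (291,308), lug at (275,377).

```bash
cat > m.py <<'E'
import numpy as np, cv2
D=np.load("ab.npz")
for k in "ab":
    P=D["p"+k]; im=D["i"+k]; hsv=cv2.cvtColor(im,cv2.COLOR_RGB2HSV); z=P[...,2]
    ws=(P[...,0]>.3)&(P[...,0]<1.1)&(abs(P[...,1])<.7)
    box={"a":(400,170,465,240),"b":(255,290,335,390)}[k]
    m=np.zeros(z.shape,bool); m[box[1]:box[3],box[0]:box[2]]=1; m&=ws
    rim=P[m&(z>.112)&(z<.127)]; A=np.c_[2*rim[:,:2],np.ones(len(rim))]
    s=np.linalg.lstsq(A,(rim[:,:2]**2).sum(1),rcond=None)[0]
    print(k,"rim",s[:2],np.sqrt(s[2]+s[0]**2+s[1]**2),np.percentile(rim[:,2],[5,50,95]))
    g=P[m&(z>.14)&(hsv[...,1]>90)&(hsv[...,2]>50)]
    c=g.mean(0); u,S,V=np.linalg.svd(g-c,full_matrices=False); print("grip",c,len(g),V[0],np.ptp((g-c)@V[0]),g.max(0))
    dd=np.hypot(P[...,0]-s[0],P[...,1]-s[1])
    l=P[m&(dd>.073)&(dd<.1)&(z>.015)&(z<.04)]; print("lug",l.mean(0),len(l),l[:,2].max())
    # block top, tray rim
    y=(P[...,1]<.2)&(P[...,1]>-.35)&ws&(P[...,0]>.5)
    t=y&(z>.044)&(z<.056); pts=P[t]
    dark=t&(im.max(2)<90); light=t&(im.max(2)>=110)
    for n,q in(("block",dark),("tray",light)):
        q=cv2.morphologyEx(q.astype(np.uint8),cv2.MORPH_OPEN,np.ones((3,3))) if n=="block" else q.astype(np.uint8)
        N,L,st,_=cv2.connectedComponentsWithStats(q,connectivity=8); i=1+st[1:,4].argmax()
        X=P[L==i] if n=="block" else P[np.isin(L,[j for j in range(1,N) if st[j,4]>8])]
        (cx,cy),(w,h),an=cv2.minAreaRect((X[:,:2]*1000).astype(np.float32)); print(n,cx,cy,w,h,an,np.median(X[:,2]),len(X))
E
python3 m.py
```

```text
a rim [0.45184518 0.30490848] 0.06443007691789134 [0.11293603 0.11807439 0.12227705]
grip [0.45246071 0.31378112 0.19783   ] 90 [ 0.99916783  0.02540936 -0.03190619] 0.06598935428010666 [0.48427017 0.32231352 0.20554957]
lug [0.45513134 0.38665015 0.02998722] 77 0.039357575299203695
block 574.5235595703125 49.60395812988281 146.109130859375 14.481668472290039 12.10546588897705 0.0492421785855881 153
tray 598.3428955078125 -117.88719177246094 213.9845733642578 320.40557861328125 11.670438766479492 0.048240365723881906 725
b rim [0.44821578 0.30643239] 0.06451079290546934 [0.11357485 0.12040826 0.1233556 ]
grip [0.44745189 0.31783507 0.19856272] 281 [-0.9994377  -0.00896795  0.03230884] 0.09284455187914878 [0.50980214 0.32500236 0.20428979]
lug [0.44732863 0.38954864 0.03327227] 206 0.0390553514547084
block 574.0181274414062 -21.537303924560547 129.05226135253906 17.983335494995117 11.773167610168457 0.04970849329348215 161
tray 590.8776245117188 -100.57160949707031 210.75363159179688 354.5408630371094 12.067728042602539 0.048566728674164006 717
```

```bash
cat > m2.py <<'E'
import numpy as np, cv2
D=np.load("ab.npz"); a=np.radians(11.9)
for k in "ab":
    P=D["p"+k]; im=D["i"+k].astype(int); z=P[...,2]
    y=(P[...,1]<.2)&(P[...,1]>-.35)&(P[...,0]>.4)&(P[...,0]<.85)&(z>.043)&(z<.057)
    X=P[y]; col=im[y]; ex=X[:,:2]@[np.sin(a),-np.cos(a)]; ey=X[:,:2]@[np.cos(a),np.sin(a)]
    dk=(col.max(1)<90)
    def rg(v): return np.round(np.percentile(v,[0.5,2,50,98,99.5])*1e3,1)
    core=(ex>-.0)&(ex<.115)
    print(k,len(X),"all ex",rg(ex),"ey",rg(ey))
    print(np.histogram(ex,bins=np.arange(-.04,.42,.01)))
    print("dark ex",rg(ex[dk]),"ey",rg(ey[dk]))
    print("light ex",rg(ex[~dk]),"ey",rg(ey[~dk]))
E
python3 m2.py
```

```text
a 1893 all ex [ 40.9  43.4 124.7 394.6 397.2] ey [454.9 457.7 576.2 664.5 666.3]
(array([  0,   0,   0,   0,   0,   0,   0,   2, 110, 115, 114, 115, 107,
       114, 111, 105, 113, 113, 109, 105, 105,  37,  66,  11,  16,  13,
        15,  11,  17,  15,  13,  11,  12,  12,  14,  12,   8,  12,  12,
        13,  15,  10,  13,  97,   0]), array([-4.0000000e-02, -3.0000000e-02, -2.0000000e-02, -1.0000000e-02,
        6.9388939e-18,  1.0000000e-02,  2.0000000e-02,  3.0000000e-02,
        4.0000000e-02,  5.0000000e-02,  6.0000000e-02,  7.0000000e-02,
        8.0000000e-02,  9.0000000e-02,  1.0000000e-01,  1.1000000e-01,
        1.2000000e-01,  1.3000000e-01,  1.4000000e-01,  1.5000000e-01,
        1.6000000e-01,  1.7000000e-01,  1.8000000e-01,  1.9000000e-01,
        2.0000000e-01,  2.1000000e-01,  2.2000000e-01,  2.3000000e-01,
        2.4000000e-01,  2.5000000e-01,  2.6000000e-01,  2.7000000e-01,
        2.8000000e-01,  2.9000000e-01,  3.0000000e-01,  3.1000000e-01,
        3.2000000e-01,  3.3000000e-01,  3.4000000e-01,  3.5000000e-01,
        3.6000000e-01,  3.7000000e-01,  3.8000000e-01
[... 819 characters left out ...]
000000e-01,
        1.2000000e-01,  1.3000000e-01,  1.4000000e-01,  1.5000000e-01,
        1.6000000e-01,  1.7000000e-01,  1.8000000e-01,  1.9000000e-01,
        2.0000000e-01,  2.1000000e-01,  2.2000000e-01,  2.3000000e-01,
        2.4000000e-01,  2.5000000e-01,  2.6000000e-01,  2.7000000e-01,
        2.8000000e-01,  2.9000000e-01,  3.0000000e-01,  3.1000000e-01,
        3.2000000e-01,  3.3000000e-01,  3.4000000e-01,  3.5000000e-01,
        3.6000000e-01,  3.7000000e-01,  3.8000000e-01,  3.9000000e-01,
        4.0000000e-01,  4.1000000e-01]))
dark ex [ 37.1  38.1  72.9 146.7 149.8] ey [492.8 493.6 563.3 640.3 642.4]
light ex [ 39.6  40.9 120.5 393.3 396.2] ey [452.7 454.  564.6 659.7 661.7]
```

```bash
python3 -m handwheel '[{"slide":[30,40,12],"turn":0.14,"gripper":85},{"slide":[60,80,24],"turn":0.28,"gripper":85},{"slide":[90,120,36],"turn":0.42,"gripper":85},{"slide":[120,160,48],"turn":0.56,"gripper":85},{"slide":[150,205,60],"turn":0.7,"gripper":85}]' 25
python3 -m handwheel '[{"slide":[30,42,0],"turn":0.14,"gripper":85},{"slide":[60,84,0],"turn":0.28,"gripper":85},{"slide":[90,126,0],"turn":0.42,"gripper":85},{"slide":[120,168,0],"turn":0.56,"gripper":85},{"slide":[150,210,0],"turn":0.7,"gripper":85}]'
python3 -m handwheel '[{"slide":[-10,45,0],"turn":0.14,"gripper":85},{"slide":[-20,90,0],"turn":0.28,"gripper":85},{"slide":[-30,135,0],"turn":0.42,"gripper":85},{"slide":[-40,180,0],"turn":0.56,"gripper":85},{"slide":[-50,210,0],"turn":0.7,"gripper":85}]'
```

```text
time_s: 0.6
tcp_pos: [0.3937, -0.3207, 0.297]
tcp_rot: [0.838, 0.545, 0.0, -0.0]
force: [0.9, -0.6, -0.4]
opening: 0.999
grasp_force: 0.0
time_s: 1.1
tcp_pos: [0.5388, -0.1169, 0.2966]
tcp_rot: [0.6, 0.8, -0.0, -0.0]
force: [0.6, 0.3, 0.4]
opening: 0.996
grasp_force: 0.0
time_s: 1.6
tcp_pos: [0.4871, 0.0938, 0.2965]
tcp_rot: [0.289, 0.957, 0.0, -0.001]
force: [0.1, -0.3, -0.3]
opening: 0.995
grasp_force: 0.0
```

```bash
python3 -m handwheel '[{"slide":[-15,45,0],"turn":0.15,"gripper":85},{"slide":[-30,90,0],"turn":0.3,"gripper":85},{"slide":[-45,130,0],"turn":0.45,"gripper":85},{"slide":[-48,140,0],"turn":0.59,"gripper":85},{"slide":[-48,140,0],"turn":0.59,"gripper":85}]'
python3 - <<'E'
from h import *
o=r.get_obs(); m=R.from_quat(o["tcp_rot"]).as_matrix(); print(o["tcp_pos"],"tooly",np.arctan2(m[1,1],m[0,1]),m[:,2],o["joints"])
c=cam("wrist"); save(c,"w1.png"); P=cloud(c); hsv=cv2.cvtColor(c["image"],cv2.COLOR_RGB2HSV)
np.savez("w.npz",P=P,i=c["image"])
g=P[(P[...,2]>.17)&(P[...,2]<.215)&(hsv[...,1]>90)]; print(len(g),g.mean(0) if len(g) else 0,g.max(0),g.min(0), c["o"],c["R"][:,2])
E
```

```text
time_s: 2.1
tcp_pos: [0.4391, 0.2328, 0.2965]
tcp_rot: [-0.0, 1.0, -0.0, -0.0]
force: [0.1, 0.2, -0.1]
opening: 0.996
grasp_force: 0.0
[0.43912346 0.23281771 0.29647274] tooly 1.5710117084813444 [-9.10205493e-04 -3.35816393e-05 -9.99999585e-01] [ 4.02258565e-01  1.55837006e-01  1.56739580e+00  3.29217351e-04
  1.41921056e+00 -1.16880298e+00]
1463 [0.44713461 0.31223594 0.19955533] [0.49133359 0.32271237 0.20317558] [0.41855574 0.30509249 0.17242833] [0.35780195 0.23275952 0.43152474] [ 3.13840516e-01  2.61327165e-04 -9.49475678e-01]
```

View pics/w1.png

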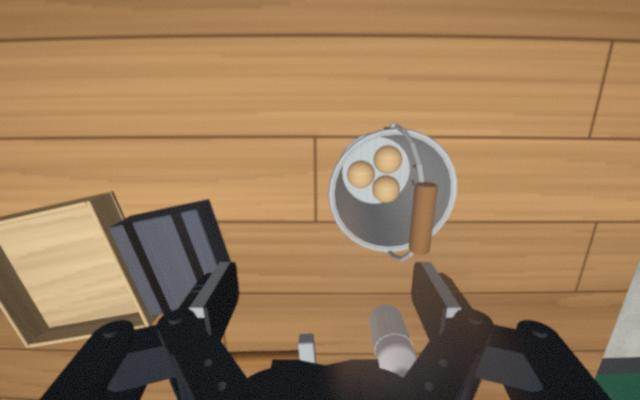

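Wrist view: the pail's mouth is centred at about (393,190), the grip at (423,218), and all three balls lie in the pail at about (375,175).

```bash
python3 -m handwheel '[{"slide":[5,45,0],"turn":0,"gripper":85},{"slide":[10,82,0],"turn":0,"gripper":85},{"slide":[10,82,-40],"turn":0,"gripper":85},{"slide":[10,82,-80],"turn":0,"gripper":85},{"slide":[10,82,-114],"turn":0,"gripper":85}]' 50
python3 -m handwheel '[{"slide":[0,0,0],"turn":0,"gripper":85},{"slide":[0,0,0],"turn":0,"gripper":5},{"slide":[0,0,0],"turn":0,"gripper":5},{"slide":[0,0,0],"turn":0,"gripper":5},{"slide":[0,0,0],"turn":0,"gripper":5}]' 50
python3 -m handwheel '[{"slide":[0,0,0],"turn":0,"gripper":5},{"slide":[0,0,0],"turn":0,"gripper":5},{"slide":[0,0,3],"turn":0,"gripper":5},{"slide":[0,0,10],"turn":0,"gripper":5},{"slide":[0,0,20],"turn":0,"gripper":5}]' 50
```

```text
time_s: 2.65
tcp_pos: [0.4505, 0.3117, 0.181]
tcp_rot: [0.004, 1.0, -0.001, -0.0]
force: [-0.5, -0.7, 0.3]
opening: 0.995
grasp_force: 0.0
time_s: 3.15
tcp_pos: [0.4513, 0.3136, 0.1847]
tcp_rot: [0.002, 1.0, 0.001, 0.001]
force: [-0.5, -0.0, -0.2]
opening: 0.323
grasp_force: 0.0
time_s: 3.65
tcp_pos: [0.4489, 0.3124, 0.202]
tcp_rot: [0.002, 1.0, -0.001, -0.002]
force: [0.3, 0.3, -6.7]
opening: 0.193
grasp_force: 48.9
```

```bash
python3 -m handwheel '[{"slide":[0,0,15],"turn":0,"gripper":5},{"slide":[0,0,30],"turn":0,"gripper":5},{"slide":[0,0,50],"turn":0,"gripper":5},{"slide":[0,0,65],"turn":0,"gripper":5},{"slide":[5,-10,70],"turn":0,"gripper":5}]' 
python3 -m handwheel '[{"slide":[8,-20,0],"turn":0.02,"gripper":5},{"slide":[20,-46,0],"turn":0.05,"gripper":5},{"slide":[33,-76,0],"turn":0.08,"gripper":5},{"slide":[46,-106,0],"turn":0.11,"gripper":5},{"slide":[60,-138,0],"turn":0.14,"gripper":5}]' 
python3 -m handwheel '[{"slide":[14,-32,0],"turn":0.02,"gripper":5},{"slide":[28,-64,0],"turn":0.04,"gripper":5},{"slide":[42,-96,0],"turn":0.05,"gripper":5},{"slide":[54,-124,0],"turn":0.068,"gripper":5},{"slide":[62,-142,0],"turn":0.068,"gripper":5}]' 
python3 -m handwheel '[{"slide":[3,-7,0],"turn":0,"gripper":5},{"slide":[3,-7,0],"turn":0,"gripper":5},{"slide":[3,-7,0],"turn":0,"gripper":5},{"slide":[3,-7,0],"turn":0,"gripper":5},{"slide":[3,-7,0],"turn":0,"gripper":5}]'
cat > pail.py <<'E'
import sys
from h import *
t=r.get_obs()["tcp_pos"]; print("tcp",t)
a=np.radians(11.9); ex=np.array([np.sin(a),-np.cos(a)]); ey=np.array([np.cos(a),np.sin(a)]); bc=ex*.1045+ey*.570
for n in ("scene","side"):
    c=cam(n); save(c,sys.argv[1]+n[1]+".png"); P=cloud(c); z0=float(sys.argv[2])+.12
    near=np.hypot(P[...,0]-t[0],P[...,1]-t[1])<.085
    q=P[near&(abs(P[...,2]-z0)<.02)]
    # rim plane: keep highest ring points
    A=np.c_[2*q[:,:2],np.ones(len(q))]; d=np.zeros(len(q))
    q=q[abs(q[:,2]-z0)<.007]; A=np.c_[2*q[:,:2],np.ones(len(q))]
    s=np.linalg.lstsq(A,(q[:,:2]**2).sum(1),rcond=None)[0]
    rel=s[:2]-bc; print(n,"rim centre",s[:2],"R",np.sqrt(s[2]+s[:2]@s[:2]),"block frame",rel@ex,rel@ey,len(q))
E
python3 pail.py c 0.088
```

```text
time_s: 4.15
tcp_pos: [0.4555, 0.3043, 0.2749]
tcp_rot: [0.001, 1.0, 0.001, 0.001]
force: [0.4, 0.4, -5.4]
opening: 0.192
grasp_force: 49.0
time_s: 4.65
tcp_pos: [0.5149, 0.1632, 0.2722]
tcp_rot: [-0.069, 0.998, -0.0, -0.001]
force: [0.3, 0.1, -6.1]
opening: 0.188
grasp_force: 49.0
time_s: 5.15
tcp_pos: [0.5775, 0.0198, 0.272]
tcp_rot: [-0.101, 0.995, -0.001, -0.001]
force: [-0.4, 0.2, -5.6]
opening: 0.195
grasp_force: 49.1
time_s: 5.65
tcp_pos: [0.5797, 0.0174, 0.2729]
tcp_rot: [-0.103, 0.995, 0.0, -0.0]
force: [0.3, 0.0, -6.5]
opening: 0.187
grasp_force: 49.1
tcp [0.57968206 0.01737649 0.27292472]
scene rim centre [0.58233146 0.01022589] R 0.06452312097387347 block frame 0.0055730569117081906 0.0019251903928983853 255
side rim centre [0.5780061  0.01233798] R 0.06428999494536072 block frame 0.0026144564025997684 -0.0018716982870976928 407
```

Run:
```python
import cv2,numpy as np
a=cv2.imread("pics/cc.png")[130:260,250:450]; b=cv2.imread("pics/ci.png")[150:330,230:430]
cv2.imwrite("pics/c1.png",np.hstack([cv2.resize(a,(400,260)),cv2.resize(b,(400,360))[:260]]))
```

```text
(no output)
```

View pics/c1.png

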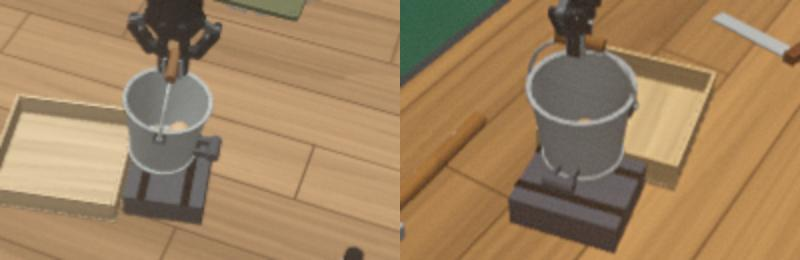

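The pail hangs level over the block, lug away from the tray (lug at (207,148) in the left crop).

```bash
python3 -m handwheel '[{"slide":[0,0,-10],"turn":0,"gripper":5},{"slide":[0,0,-20],"turn":0,"gripper":5},{"slide":[0,0,-30],"turn":0,"gripper":5},{"slide":[0,0,-36],"turn":0,"gripper":5},{"slide":[0,0,-38],"turn":0,"gripper":5}]' 
python3 -m handwheel '[{"slide":[0,0,-1],"turn":0,"gripper":5},{"slide":[0,0,-2],"turn":0,"gripper":5},{"slide":[0,0,-3],"turn":0,"gripper":5},{"slide":[0,0,-4],"turn":0,"gripper":5},{"slide":[0,0,-4],"turn":0,"gripper":5}]'
```

```text
time_s: 6.25
tcp_pos: [0.5811, 0.0147, 0.2354]
tcp_rot: [-0.102, 0.995, -0.002, 0.001]
force: [-0.4, -4.2, 6.2]
opening: 0.192
grasp_force: 50.2
time_s: 6.75
tcp_pos: [0.5819, 0.0143, 0.2347]
tcp_rot: [-0.102, 0.995, -0.002, 0.003]
force: [-2.3, -6.0, 11.9]
opening: 0.191
grasp_force: 51.0
```

```bash
python3 -m handwheel '[{"slide":[0,0,4],"turn":0,"gripper":5},{"slide":[0,0,4],"turn":0,"gripper":50},{"slide":[0,0,4],"turn":0,"gripper":50},{"slide":[0,0,4],"turn":0,"gripper":50},{"slide":[0,0,4],"turn":0,"gripper":50}]' 
python3 -m handwheel '[{"slide":[0,0,0],"turn":0,"gripper":50},{"slide":[0,0,0],"turn":0,"gripper":50},{"slide":[0,0,0],"turn":0,"gripper":50},{"slide":[0,0,0],"turn":0,"gripper":50},{"slide":[0,0,0],"turn":0,"gripper":50}]'
python3 pail.py d 0.05
python3 - <<'E'
import cv2,numpy as np
a=cv2.imread("pics/dc.png")[130:260,250:450]; b=cv2.imread("pics/di.png")[150:330,230:430]
cv2.imwrite("pics/d1.png",np.hstack([cv2.resize(a,(400,260)),cv2.resize(b,(400,360))[:260]]))
E
```

```text
time_s: 7.25
tcp_pos: [0.5802, 0.0165, 0.2345]
tcp_rot: [-0.102, 0.995, 0.0, -0.0]
force: [-0.7, 0.4, 0.1]
opening: 0.582
grasp_force: 0.0
time_s: 7.75
tcp_pos: [0.5802, 0.0161, 0.2349]
tcp_rot: [-0.102, 0.995, -0.0, 0.0]
force: [-0.8, -0.3, -0.3]
opening: 0.584
grasp_force: 0.0
tcp [0.58022943 0.01613055 0.23488266]
scene rim centre [5.82899222e-01 2.07264142e-04] R 0.06464002104492692 block frame 0.01549344937882469 0.0004148646952912747 252
side rim centre [0.5786774  0.00263261] R 0.06475653192107385 block frame 0.01224967005823446 -0.0032161100324016216 345
```

View pics/d1.png

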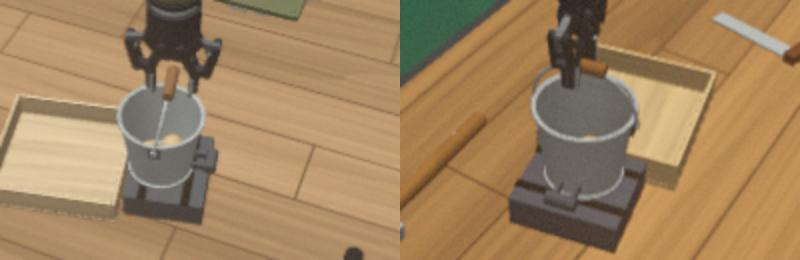

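The pail stands upright and free on the block. With the tool pointing straight down, the flared wall blocks the lug. I'll lean the pail over the tray's near wall using the bail, which raises the lug, and take the lug from there.

```bash
python3 -m handwheel '[{"slide":[0,0,0],"turn":0,"gripper":5},{"slide":[0,0,0],"turn":0,"gripper":5},{"slide":[0,0,0],"turn":0,"gripper":5},{"slide":[0,0,0],"turn":0,"gripper":5},{"slide":[0,0,8],"turn":0,"gripper":5}]' 50
python3 -m handwheel '[{"slide":[0,0,10],"turn":0,"gripper":5},{"slide":[0,0,20],"turn":0,"gripper":5},{"slide":[4,-20,25],"turn":0,"gripper":5},{"slide":[9,-42,25],"turn":0,"gripper":5},{"slide":[14,-64,25],"turn":0,"gripper":5}]' 
python3 -m handwheel '[{"slide":[4,-20,0],"turn":0,"gripper":5},{"slide":[7,-34,0],"turn":0,"gripper":5},{"slide":[8,-39,0],"turn":0,"gripper":5},{"slide":[8,-39,0],"turn":0,"gripper":5},{"slide":[8,-39,0],"turn":0,"gripper":5}]' 
python3 -m handwheel '[{"slide":[0,0,0],"turn":0,"gripper":5},{"slide":[0,0,0],"turn":0,"gripper":5},{"slide":[0,0,0],"turn":0,"gripper":5}]' 
python3 pail.py e 0.083
```

```text
time_s: 8.35
tcp_pos: [0.5788, 0.0163, 0.2412]
tcp_rot: [-0.102, 0.995, 0.0, -0.002]
force: [0.1, 0.1, -7.1]
opening: 0.188
grasp_force: 49.1
time_s: 8.85
tcp_pos: [0.5946, -0.0482, 0.2689]
tcp_rot: [-0.102, 0.995, -0.0, 0.001]
force: [-0.2, 0.0, -5.4]
opening: 0.19
grasp_force: 49.2
time_s: 9.35
tcp_pos: [0.6019, -0.086, 0.2678]
tcp_rot: [-0.102, 0.995, 0.001, -0.0]
force: [-0.1, -0.2, -5.2]
opening: 0.188
grasp_force: 49.2
time_s: 9.65
tcp_pos: [0.6021, -0.0862, 0.268]
tcp_rot: [-0.102, 0.995, 0.0, -0.0]
force: [-0.1, -0.1, -5.7]
opening: 0.192
grasp_force: 49.2
tcp [ 0.60212073 -0.08619805  0.26795321]
scene rim centre [ 0.6044737  -0.10005641] R 0.06458191746470833 block frame 0.1180511075262562 0.0008508959988457708 223
side rim centre [ 0.60039927 -0.09818956] R 0.06466035992270329 block frame 0.11538421124355625 -0.00275102278020211 314
```

```bash
python3 -m handwheel '[{"slide":[-1,5,-8],"turn":0,"gripper":5},{"slide":[-1,5,-16],"turn":0,"gripper":5},{"slide":[-1,5,-24],"turn":0,"gripper":5},{"slide":[-1,5,-29],"turn":0,"gripper":5},{"slide":[-1,5,-31],"turn":0,"gripper":5}]' 
python3 -m handwheel '[{"slide":[0,0,-1],"turn":0,"gripper":5},{"slide":[0,-2,-2],"turn":0,"gripper":5},{"slide":[1,-5,-3],"turn":0,"gripper":5},{"slide":[2,-9,-4.5],"turn":0,"gripper":5},{"slide":[3,-14,-6],"turn":0,"gripper":5}]'
```

```text
time_s: 10.25
tcp_pos: [0.6024, -0.0833, 0.2377]
tcp_rot: [-0.102, 0.995, -0.002, 0.001]
force: [-0.2, -2.7, 4.0]
opening: 0.188
grasp_force: 50.2
time_s: 10.75
tcp_pos: [0.6048, -0.0966, 0.2315]
tcp_rot: [-0.102, 0.995, -0.001, 0.001]
force: [0.2, -4.3, 2.6]
opening: 0.19
grasp_force: 50.2
```

```bash
python3 -m handwheel '[{"slide":[1,-5,-2],"turn":0,"gripper":5},{"slide":[2,-10,-5],"turn":0,"gripper":5},{"slide":[3,-14,-7],"turn":0,"gripper":5},{"slide":[4,-20,-11],"turn":0,"gripper":5},{"slide":[5,-25,-15],"turn":0,"gripper":5}]' 
python3 pail.py f 0.04 >/dev/null
python3 - <<'E'
import cv2,numpy as np
a=cv2.imread("pics/fc.png")[110:240,230:430]; b=cv2.imread("pics/fi.png")[120:300,230:430]
cv2.imwrite("pics/f1.png",np.hstack([cv2.resize(a,(400,260)),cv2.resize(b,(400,360))[:260]]))
E
```

```text
time_s: 11.25
tcp_pos: [0.609, -0.1211, 0.2149]
tcp_rot: [-0.102, 0.995, 0.0, -0.0]
force: [1.2, -2.6, 0.4]
opening: 0.189
grasp_force: 49.9
```

View pics/f1.png

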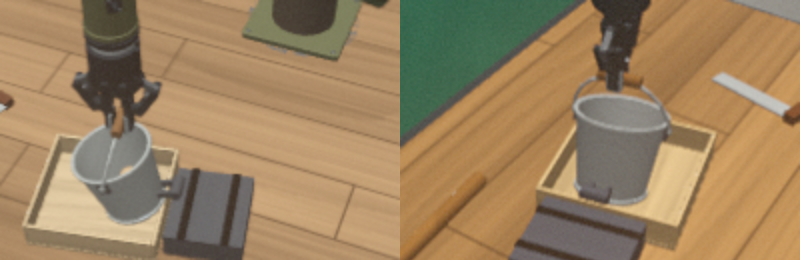

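The pail leans over the tray wall as intended, with the lug rising (left crop, at (170,188)). I'll finish the lean and let go.

```bash
python3 -m handwheel '[{"slide":[1,-5,-4],"turn":0,"gripper":5},{"slide":[2,-10,-9],"turn":0,"gripper":5},{"slide":[2,-12,-13],"turn":0,"gripper":5},{"slide":[2,-12,-16],"turn":0,"gripper":5},{"slide":[2,-12,-16],"turn":0,"gripper":5}]' 
python3 -m handwheel '[{"slide":[0,0,0],"turn":0,"gripper":20},{"slide":[0,0,0],"turn":0,"gripper":30},{"slide":[0,0,0],"turn":0,"gripper":60},{"slide":[0,0,0],"turn":0,"gripper":60},{"slide":[0,0,20],"turn":0,"gripper":60}]' 
python3 -m handwheel '[{"slide":[-5,20,45],"turn":-0.05,"gripper":60},{"slide":[-10,60,80],"turn":-0.15,"gripper":60},{"slide":[-20,110,95],"turn":-0.3,"gripper":85},{"slide":[-30,155,95],"turn":-0.45,"gripper":85},{"slide":[-35,200,95],"turn":-0.6,"gripper":85}]' 25
cat > lug.py <<'E'
import sys
from h import *
o=r.get_obs(); t=o["tcp_pos"]; m=R.from_quat(o["tcp_rot"]).as_matrix(); print("tcp",t,"tooly",np.arctan2(m[1,1],m[0,1]))
a=np.radians(11.9); ex=np.array([np.sin(a),-np.cos(a)]); ey=np.array([np.cos(a),np.sin(a)]); S={}
for n in ("scene","side"):
    c=cam(n); save(c,sys.argv[1]+n[1]+".png"); P=cloud(c); S["p"+n[1]]=P; S["i"+n[1]]=c["image"]
    X=P[...,:2]@ex; Y=P[...,:2]@ey; z=P[...,2]
    m=(z>.056)&(z<.16)&(X>.08)&(X<.2)&(Y>.5)&(Y<.64); hi=P[m&(c["image"].max(2)<105)]
    p=np.c_[hi[:,:2]@ex,hi[:,:2]@ey,hi[:,2]]; print(n,"dark pts ex,ey,z: min",p.min(0),"med",np.median(p,0),"max",p.max(0),len(p))
np.savez("l.npz",**S)
E
python3 lug.py g
python3 - <<'E'
import cv2,numpy as np
a=cv2.imread("pics/gc.png")[110:240,230:430]; b=cv2.imread("pics/gi.png")[120:300,230:430]
cv2.imwrite("pics/g1.png",np.hstack([cv2.resize(a,(400,260)),cv2.resize(b,(400,360))[:260]]))
E
```

```text
time_s: 11.85
tcp_pos: [0.6122, -0.1333, 0.201]
tcp_rot: [-0.102, 0.995, -0.001, 0.001]
force: [1.0, -2.7, 4.8]
opening: 0.19
grasp_force: 50.3
time_s: 12.35
tcp_pos: [0.6089, -0.1318, 0.2168]
tcp_rot: [-0.102, 0.995, 0.002, -0.003]
force: [0.0, -1.4, -0.4]
opening: 0.701
grasp_force: 0.0
time_s: 12.85
tcp_pos: [0.5763, 0.0648, 0.3162]
tcp_rot: [0.19, 0.982, 0.0, 0.001]
force: [-0.4, 0.4, -1.3]
opening: 0.996
grasp_force: 0.0
tcp [0.57625058 0.0647938  0.31615191] tooly 1.1892688814429284
scene dark pts ex,ey,z: min [0.15578508 0.54946806 0.06624741] med [0.1713942  0.58014978 0.08778245] max [0.19285532 0.59113609 0.09818134] 70
side dark pts ex,ey,z: min [0.15080984 0.53266489 0.05658333] med [0.15875324 0.56662627 0.0926931 ] max [0.19970148 0.60260414 0.10019444] 120
```

View pics/g1.png

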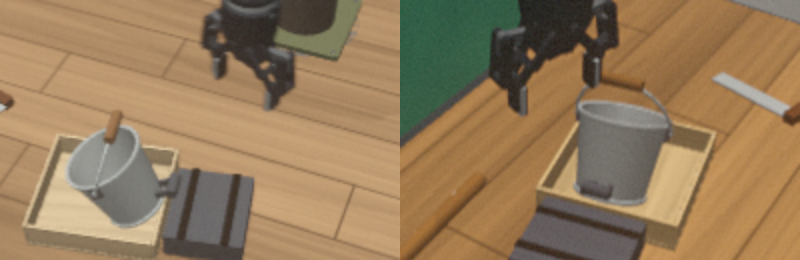

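Pail is leaning stably, bail standing, lug raised at about (168,186) in the left crop. Going to the lug.

```bash
python3 -m handwheel '[{"slide":[3,-25,0],"turn":-0.15,"gripper":85},{"slide":[6,-50,0],"turn":-0.3,"gripper":85},{"slide":[9,-75,0],"turn":-0.45,"gripper":85},{"slide":[12,-100,0],"turn":-0.6,"gripper":85},{"slide":[14,-106,0],"turn":-0.75,"gripper":85}]' 25
python3 -m handwheel '[{"slide":[0,0,-40],"turn":-0.12,"gripper":85},{"slide":[0,0,-80],"turn":-0.231,"gripper":85},{"slide":[0,0,-120],"turn":-0.231,"gripper":85},{"slide":[0,0,-150],"turn":-0.231,"gripper":85},{"slide":[0,0,-150],"turn":-0.231,"gripper":85}]'
python3 - <<'E'
from h import *
o=r.get_obs(); t=o["tcp_pos"]; m=R.from_quat(o["tcp_rot"]).as_matrix(); print("tcp",t,"tooly",np.arctan2(m[1,1],m[0,1]),o["joints"])
a=np.radians(11.9); ex=np.array([np.sin(a),-np.cos(a)]); ey=np.array([np.cos(a),np.sin(a)])
print("tcp ex,ey",t[:2]@ex,t[:2]@ey)
c=cam("wrist"); save(c,"w2.png"); P=cloud(c); X=P[...,:2]@ex; Y=P[...,:2]@ey; z=P[...,2]
q=(z>.075)&(z<.105)&(X>.14)&(X<.175)&(Y>.535)&(Y<.605)&(c["image"].max(2)<130)
p=np.c_[X[q],Y[q],z[q]]; print(len(p),p.min(0),np.median(p,0),p.max(0)) if len(p) else 0
E
```

```text
time_s: 13.45
tcp_pos: [0.5909, -0.0461, 0.3144]
tcp_rot: [0.536, 0.844, -0.001, 0.0]
force: [-1.0, 0.0, 0.0]
opening: 1.002
grasp_force: 0.0
time_s: 13.95
tcp_pos: [0.5869, -0.043, 0.1599]
tcp_rot: [0.627, 0.779, -0.003, -0.005]
force: [-0.1, -0.3, 0.3]
opening: 0.995
grasp_force: 0.0
tcp [ 0.58687573 -0.0430137   0.1599363 ] tooly 0.21524706359879836 [-1.44866929e-01  3.99135849e-01  1.57740973e+00 -1.23224889e-04
  1.17600393e+00 -3.60046650e-01]
tcp ex,ey 0.16310552188990474 0.5653935694195432
1360 [0.15430605 0.54712373 0.08677843] [0.16038894 0.56643181 0.09655319] [0.17304694 0.58681543 0.10037517]
```

View pics/w2.png

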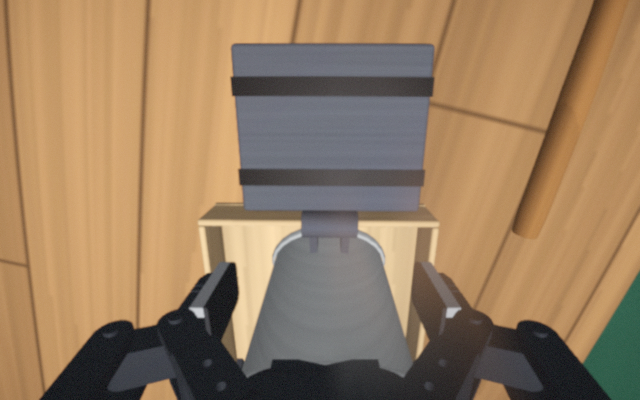

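Wrist view: the lug bar is centred between the fingers at (330,223), 2 mm off at most. Descending and pinching lightly.

```bash
python3 -m handwheel '[{"slide":[1,0,-30],"turn":-0.007,"gripper":85},{"slide":[1,0,-60],"turn":-0.007,"gripper":85},{"slide":[1,0,-80],"turn":-0.007,"gripper":85},{"slide":[1,0,-85],"turn":-0.007,"gripper":85},{"slide":[1,0,-85],"turn":-0.007,"gripper":70}]' 25
python3 -m handwheel '[{"slide":[0,0,0],"turn":0,"gripper":25},{"slide":[0,0,0],"turn":0,"gripper":25},{"slide":[0,0,0],"turn":0,"gripper":25},{"slide":[0,0,0],"turn":0,"gripper":25},{"slide":[0,0,0],"turn":0,"gripper":25}]' 25
```

```text
time_s: 14.5
tcp_pos: [0.5929, -0.0432, 0.0809]
tcp_rot: [0.63, 0.777, 0.0, 0.001]
force: [0.5, -0.4, -0.1]
opening: 0.851
grasp_force: 0.0
time_s: 15.0
tcp_pos: [0.593, -0.0432, 0.0813]
tcp_rot: [0.63, 0.777, 0.001, 0.001]
force: [0.1, -0.5, 6.4]
opening: 0.46
grasp_force: 27.2
```

```bash
python3 -m handwheel '[{"slide":[1,-4,8],"turn":0,"gripper":25},{"slide":[2,-8,18],"turn":0,"gripper":25},{"slide":[3,-14,28],"turn":0,"gripper":25},{"slide":[4,-20,38],"turn":0,"gripper":25},{"slide":[6,-28,50],"turn":0,"gripper":25}]' 25
python3 -m handwheel '[{"slide":[2,-8,10],"turn":0,"gripper":25},{"slide":[4,-16,20],"turn":0,"gripper":25},{"slide":[5,-24,30],"turn":0,"gripper":25},{"slide":[7,-32,40],"turn":0,"gripper":25},{"slide":[9,-40,50],"turn":0,"gripper":25}]' 25
cat > look.py <<'E'
import sys
from h import *
for n in ("scene","side"): save(cam(n),"t%s.png"%n[1])
a=cv2.imread("pics/tc.png")[110:240,230:430]; b=cv2.imread("pics/ti.png")[120:300,230:430]
cv2.imwrite("pics/"+sys.argv[1],np.hstack([cv2.resize(a,(400,260)),cv2.resize(b,(400,360))[:260]]))
E
python3 look.py h1.png
```

```text
time_s: 15.5
tcp_pos: [0.5973, -0.0714, 0.1303]
tcp_rot: [0.63, 0.777, -0.0, -0.001]
force: [1.2, -1.0, -6.2]
opening: 0.459
grasp_force: 25.9
time_s: 16.0
tcp_pos: [0.6069, -0.1117, 0.1807]
tcp_rot: [0.63, 0.777, -0.0, 0.0]
force: [-0.2, -0.0, -6.4]
opening: 0.458
grasp_force: 27.4
```

View pics/h1.png

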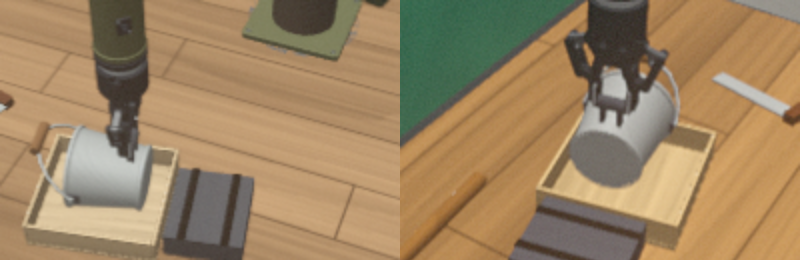

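Pail hangs by the lug, mouth towards the tray's far side (left crop, mouth at (75,170)), about level. Raising with lighter grip so it droops.

```bash
python3 -m handwheel '[{"slide":[0,0,10],"turn":0,"gripper":25},{"slide":[0,0,20],"turn":0,"gripper":25},{"slide":[0,0,25],"turn":0,"gripper":25},{"slide":[0,0,25],"turn":0,"gripper":25},{"slide":[0,0,25],"turn":0,"gripper":25}]' 20
python3 -m handwheel '[{"slide":[0,0,0],"turn":0,"gripper":25},{"slide":[0,0,0],"turn":0,"gripper":25},{"slide":[0,0,0],"turn":0,"gripper":25},{"slide":[0,0,0],"turn":0,"gripper":25},{"slide":[0,0,0],"turn":0,"gripper":25}]'
cat > tilt.py <<'E'
from h import *
a=np.radians(11.9); ex=np.array([np.sin(a),-np.cos(a)]); ey=np.array([np.cos(a),np.sin(a)])
o=r.get_obs(); t=np.array(o["tcp_pos"]); print("tcp",t,"ex,ey",t[:2]@ex,t[:2]@ey,"F",o["force"])
for n in ("scene","side"):
    c=cam(n); P=cloud(c); hsv=cv2.cvtColor(c["image"],cv2.COLOR_RGB2HSV); X=P[...,:2]@ex; Y=P[...,:2]@ey; z=P[...,2]
    # balls: yellowish round blobs standing over the tray floor
    m=(X>.18)&(X<.4)&(Y>.455)&(Y<.663)&(z>.02)&(z<.046)&(hsv[...,1]>80)
    N,L,st,ce=cv2.connectedComponentsWithStats(m.astype(np.uint8))
    print(n,[(st[i,4],np.round([X[L==i].mean(),Y[L==i].mean(),z[L==i].max()],3)) for i in range(1,N) if st[i,4]>25])
    g=(X>.08)&(X<.4)&(Y>.48)&(Y<.66)&(z>.06)&(z<.24)&(hsv[...,1]<45)&(hsv[...,2]>100); # bare steel
    p=np.c_[X[g],Y[g],z[g]]
    if n=="side" and len(p)>50:
        # flat bottom plane: largest plane by RANSAC
        rng=np.random.default_rng(0); best=0
        for _ in range(400):
            q=p[rng.choice(len(p),3,False)]; v=np.cross(q[1]-q[0],q[2]-q[0]); v/=np.linalg.norm(v)+1e-12
            k=abs((p-q[0])@v)<.003
            if k.sum()>best: best=k.sum(); K=k
        q=p[K]; v=np.linalg.svd(q-q.mean(0))[2][2]; v*=-np.sign(v[0]); print("bottom normal(ex,ey,z)",v,"pail tilt deg",np.degrees(np.arccos(-v[2])),best,len(p),q.mean(0))
E
python3 tilt.py; python3 look.py h2.png
```

```text
time_s: 16.6
tcp_pos: [0.6069, -0.1106, 0.205]
tcp_rot: [0.63, 0.777, 0.0, 0.0]
force: [0.1, -0.5, -5.0]
opening: 0.459
grasp_force: 27.4
time_s: 17.1
tcp_pos: [0.6069, -0.111, 0.2048]
tcp_rot: [0.63, 0.777, -0.0, -0.0]
force: [0.8, -0.2, -5.2]
opening: 0.455
grasp_force: 27.5
tcp [ 0.60685019 -0.11095915  0.20476064] ex,ey 0.23370957130542241 0.5709281218245977 F [ 0.78268947 -0.19299751 -5.17095936]
scene [(np.int32(54), array([0.389, 0.492, 0.045])), (np.int32(44), array([0.205, 0.46 , 0.045])), (np.int32(156), array([0.378, 0.597, 0.046]))]
side [(np.int32(296), array([0.373, 0.503, 0.046])), (np.int32(85), array([0.246, 0.657, 0.046]))]
bottom normal(ex,ey,z) [-0.99889075 -0.01297695 -0.04526448] pail tilt deg 87.40564974792727 725 1931 [0.20605697 0.56883816 0.13169021]
```

View pics/h2.png

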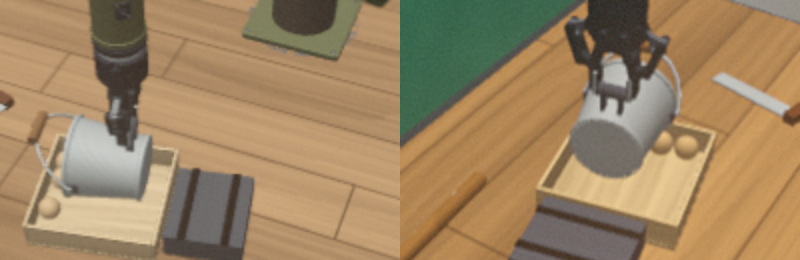

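Pail tilt measures 87° and the balls show in the tray ((48,207) left; (662,140), (687,146) right). Moving the pail back over the block and counting the balls.

```bash
python3 -m handwheel '[{"slide":[-1,5,5],"turn":0,"gripper":25},{"slide":[-4,18,8],"turn":0,"gripper":25},{"slide":[-8,36,8],"turn":0,"gripper":25},{"slide":[-12,54,4],"turn":0,"gripper":25},{"slide":[-15,72,0],"turn":0,"gripper":25}]' 
python3 -m handwheel '[{"slide":[0,0,0],"turn":0,"gripper":25},{"slide":[0,0,-5],"turn":0,"gripper":25},{"slide":[0,0,-10],"turn":0,"gripper":25},{"slide":[0,0,-14],"turn":0,"gripper":25},{"slide":[0,0,-17],"turn":0,"gripper":25}]' 
python3 tilt.py; python3 look.py h3.png
```

```text
time_s: 17.8
tcp_pos: [0.5909, -0.0366, 0.2047]
tcp_rot: [0.63, 0.777, 0.0, -0.0]
force: [-0.1, 0.5, -5.2]
opening: 0.463
grasp_force: 27.5
time_s: 18.3
tcp_pos: [0.5917, -0.0395, 0.1871]
tcp_rot: [0.63, 0.776, -0.0, -0.0]
force: [-0.7, 0.4, -4.5]
opening: 0.462
grasp_force: 27.3
tcp [ 0.59172294 -0.03946694  0.18708664] ex,ey 0.1606345018804774 0.5708679617399135 F [-0.71637826  0.40571572 -4.5129138 ]
scene [(np.int32(373), array([0.376, 0.543, 0.046])), (np.int32(58), array([0.316, 0.46 , 0.045]))]
side [(np.int32(274), array([0.375, 0.496, 0.046]))]
bottom normal(ex,ey,z) [-0.99986811  0.0017441  -0.01614711] pail tilt deg 89.074798539693 817 2097 [0.13028054 0.5682368  0.11303271]
```

View pics/h3.png

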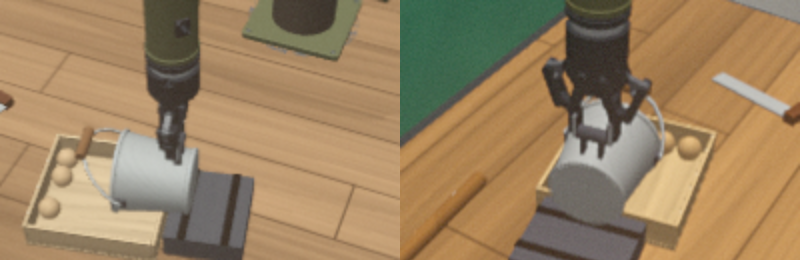

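Three balls lie in the tray (left crop (65,157), (62,175), (48,207)). Now righting the pail: press down and drag away from the tray.

```bash
python3 -m handwheel '[{"slide":[0,0,-4],"turn":0,"gripper":25},{"slide":[0,1,-8],"turn":0,"gripper":25},{"slide":[0,2,-12],"turn":0,"gripper":25},{"slide":[-1,4,-15],"turn":0,"gripper":25},{"slide":[-1,6,-17],"turn":0,"gripper":25}]' 20
python3 -m handwheel '[{"slide":[-1,5,-1],"turn":0,"gripper":25},{"slide":[-2,10,-1],"turn":0,"gripper":25},{"slide":[-3,15,-1],"turn":0,"gripper":25},{"slide":[-4,20,-2],"turn":0,"gripper":25},{"slide":[-5,25,-2],"turn":0,"gripper":25}]'
python3 tilt.py
```

```text
time_s: 19.0
tcp_pos: [0.5953, -0.0321, 0.1793]
tcp_rot: [0.63, 0.777, 0.004, 0.005]
force: [-6.1, 4.3, 35.2]
opening: 0.46
grasp_force: 36.5
time_s: 19.5
tcp_pos: [0.5902, -0.0094, 0.1753]
tcp_rot: [0.63, 0.777, 0.003, 0.006]
force: [-1.2, -2.1, 18.3]
opening: 0.464
grasp_force: 37.0
tcp [ 0.59019848 -0.00937439  0.17527128] ex,ey 0.1308743191122643 0.5755814794877508 F [-1.24312001 -2.0824718  18.26413579]
scene [(np.int32(404), array([0.374, 0.538, 0.045])), (np.int32(64), array([0.29 , 0.46 , 0.046]))]
side [(np.int32(313), array([0.374, 0.501, 0.046]))]
bottom normal(ex,ey,z) [-0.97077463 -0.00419411 -0.23995629] pail tilt deg 76.11603954328378 611 1866 [0.11648541 0.57050997 0.10642136]
```

```bash
python3 -m handwheel '[{"slide":[-2,9,-1],"turn":0,"gripper":25},{"slide":[-4,18,-3],"turn":0,"gripper":25},{"slide":[-6,27,-4],"turn":0,"gripper":25},{"slide":[-7,35,-6],"turn":0,"gripper":25},{"slide":[-9,43,-9],"turn":0,"gripper":25}]' 20
python3 tilt.py
```

```text
time_s: 20.1
tcp_pos: [0.5791, 0.0352, 0.1632]
tcp_rot: [0.63, 0.777, 0.002, 0.003]
force: [-1.1, -0.2, 7.6]
opening: 0.459
grasp_force: 36.3
tcp [0.57908437 0.03517446 0.16322762] ex,ey 0.08499109641349323 0.5738923828356024 F [-1.14417944 -0.18268806  7.64544675]
scene [(np.int32(514), array([0.361, 0.522, 0.046]))]
side [(np.int32(108), array([0.39 , 0.594, 0.046])), (np.int32(360), array([0.373, 0.506, 0.046]))]
bottom normal(ex,ey,z) [-0.40019521 -0.83440056  0.37897164] pail tilt deg 112.26999819915261 510 1195 [0.13932886 0.525432   0.15148152]
```

```bash
python3 -m handwheel '[{"slide":[-1,7,-3],"turn":0,"gripper":25},{"slide":[-3,15,-7],"turn":0,"gripper":25},{"slide":[-5,23,-12],"turn":0,"gripper":25},{"slide":[-6,30,-17],"turn":0,"gripper":25},{"slide":[-8,37,-23],"turn":0,"gripper":25}]' 20
python3 -m handwheel '[{"slide":[-1,6,-6],"turn":0,"gripper":25},{"slide":[-2,12,-13],"turn":0,"gripper":25},{"slide":[-3,16,-20],"turn":0,"gripper":25},{"slide":[-4,20,-26],"turn":0,"gripper":25},{"slide":[-4,22,-30],"turn":0,"gripper":25}]'
python3 - <<'E'
from h import *
a=np.radians(11.9); ex=np.array([np.sin(a),-np.cos(a)]); t=np.array(r.get_obs()["tcp_pos"]); print(t[:2]@ex,t[2])
E
python3 look.py h4.png
```

```text
time_s: 20.7
tcp_pos: [0.5706, 0.0729, 0.1391]
tcp_rot: [0.63, 0.777, 0.002, 0.002]
force: [-1.4, 2.5, 5.0]
opening: 0.462
grasp_force: 36.7
time_s: 21.2
tcp_pos: [0.5657, 0.0961, 0.1084]
tcp_rot: [0.63, 0.777, 0.002, 0.0]
force: [-2.0, 4.1, 3.8]
opening: 0.465
grasp_force: 36.7
0.02263971381828532 0.10837449202465173
```

View pics/h4.png

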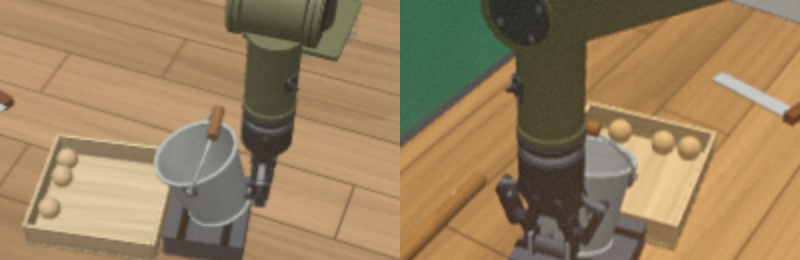

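Three balls in the tray ((66,157), (62,175), (48,207) left). The pail is about 20° from upright on the block. Lowering further, then opening and easing back so it settles.

```bash
python3 -m handwheel '[{"slide":[-0.5,2,-3],"turn":0,"gripper":25},{"slide":[-1,4,-6],"turn":0,"gripper":25},{"slide":[-1,4,-8],"turn":0,"gripper":25},{"slide":[-1,4,-8],"turn":0,"gripper":44},{"slide":[-1,4,-8],"turn":0,"gripper":60}]' 20
python3 -m handwheel '[{"slide":[0,0,0],"turn":0,"gripper":80},{"slide":[0,0,0],"turn":0,"gripper":80},{"slide":[-1,5,0],"turn":0,"gripper":80},{"slide":[-2,10,0],"turn":0,"gripper":80},{"slide":[-3,15,0],"turn":0,"gripper":80}]' 
python3 -m handwheel '[{"slide":[-1,5,0],"turn":0,"gripper":80},{"slide":[-2,10,0],"turn":0,"gripper":80},{"slide":[-3,15,0],"turn":0,"gripper":80},{"slide":[-4,20,0],"turn":0,"gripper":80},{"slide":[-5,25,0],"turn":0,"gripper":80}]' 
python3 -m handwheel '[{"slide":[-2,10,0],"turn":0,"gripper":80},{"slide":[-4,20,0],"turn":0,"gripper":80},{"slide":[-6,35,0],"turn":0,"gripper":80},{"slide":[-9,50,10],"turn":0,"gripper":80},{"slide":[-12,70,30],"turn":0,"gripper":80}]'
```

```text
time_s: 21.8
tcp_pos: [0.5639, 0.0979, 0.0987]
tcp_rot: [0.63, 0.777, -0.0, 0.0]
force: [-1.7, 2.6, 0.6]
opening: 0.67
grasp_force: 0.0
time_s: 22.3
tcp_pos: [0.5609, 0.1133, 0.0989]
tcp_rot: [0.63, 0.777, -0.0, 0.0]
force: [-0.6, -1.0, -0.2]
opening: 0.941
grasp_force: 0.0
time_s: 22.8
tcp_pos: [0.5558, 0.1385, 0.0989]
tcp_rot: [0.63, 0.777, -0.0, 0.0]
force: [0.3, -0.1, 0.5]
opening: 0.935
grasp_force: 0.0
time_s: 23.3
tcp_pos: [0.5422, 0.2089, 0.1282]
tcp_rot: [0.63, 0.777, -0.002, -0.001]
force: [-0.2, -0.6, 1.1]
opening: 0.943
grasp_force: 0.0
```

```bash
python3 -m handwheel '[{"slide":[-4,20,30],"turn":0,"gripper":80},{"slide":[-8,40,60],"turn":0,"gripper":80},{"slide":[-10,50,90],"turn":0,"gripper":80},{"slide":[-10,50,100],"turn":0,"gripper":80},{"slide":[-10,50,100],"turn":0,"gripper":80}]'
python3 - <<'E'
from h import *
a=np.radians(11.9); ex=np.array([np.sin(a),-np.cos(a)]); ey=np.array([np.cos(a),np.sin(a)]); bc=ex*.1045+ey*.570
for n in ("scene","side"):
    c=cam(n); save(c,"t%s.png"%n[1]); P=cloud(c); X=(P[...,:2]-bc)@ex; Y=(P[...,:2]-bc)@ey; z=P[...,2]
    hsv=cv2.cvtColor(c["image"],cv2.COLOR_RGB2HSV)
    g=(abs(X)<.1)&(abs(Y)<.09)&(z>.163)&(z<.178)&(hsv[...,1]<60); q=np.c_[X[g],Y[g],z[g]]
    s=np.linalg.lstsq(np.c_[2*q[:,:2],np.ones(len(q))],(q[:,:2]**2).sum(1),rcond=None)[0]
    k=np.linalg.lstsq(np.c_[q[:,:2],np.ones(len(q))],q[:,2],rcond=None)[0]
    print(n,len(q),"rim centre",s[:2],"R",np.sqrt(s[2]+s[:2]@s[:2]),"slope",k)
a=cv2.imread("pics/tc.png")[110:240,230:430]; b=cv2.imread("pics/ti.png")[120:300,230:430]
cv2.imwrite("pics/z1.png",np.hstack([cv2.resize(a,(400,260)),cv2.resize(b,(400,360))[:260]]))
E
```

```text
time_s: 23.8
tcp_pos: [0.5346, 0.2592, 0.2311]
tcp_rot: [0.629, 0.777, 0.002, 0.001]
force: [-0.0, 0.2, -0.4]
opening: 0.936
grasp_force: 0.0
scene 278 rim centre [-0.0179724   0.00492012] R 0.06461583296758627 slope [-0.00211444  0.0028794   0.16851012]
side 347 rim centre [-0.02108298  0.00086428] R 0.0644916659089239 slope [-0.00552884 -0.00445872  0.16864694]
```

View pics/z1.png

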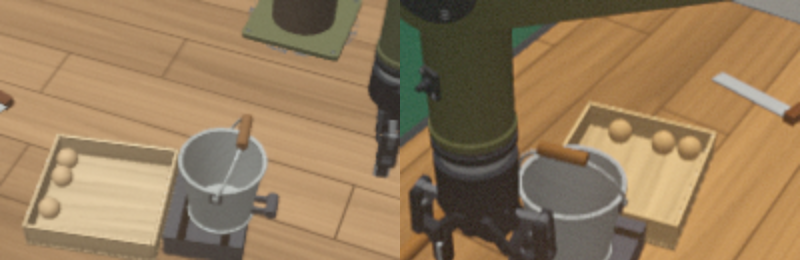

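The pail stands level on the block, 20 mm from its centre and well inside the limits. All three balls are in the tray and the hand is clear.

```bash
python3 -c "
from bench import r
print(r.finish_job())"
```

```text
the job is handed in; nothing more can be done
None
```

I handed the job in at about 24 s: all three balls are in the tray and the empty pail stands upright and released on the block, about 20 mm off centre. The hand could only point straight down, so after the first set-down I leaned the pail on the tray wall by its bail to reach the lug; the judge's verdict was not shown.

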